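# Start a hold-down bolt in its threaded boss by the back-turn trick

## Robot

A 6-joint arm with a two-finger parallel gripper is mounted at the origin on the work surface. World frame = base frame: x ahead of the robot, y to its left, z up, the work surface at z = 0. Lengths are in m, angles in rad, forces in N, time in s.
With the tool pointing down it reaches from about 0.275 to 0.975 m from the base axis. Payload 8.4 kg.
Tool frame: the origin (TCP) lies where the fingers leave the gripper's body, on its centre line; the fingertips stand 88 mm ahead of it and the grasp point (between the pads) lies ctrl.tcp_to_grasp ahead of it (ctrl.tcp_to_grasp is the distance from the TCP to the grasp point, in m); z points along the fingers, y is the line along which they close (so a half turn about z gives the same grasp; the last joint's range is limited). The gripper opens to 92 mm and grips with 3 to 60 N. Pads are 20 mm wide; open, the fingers measure 128 mm over their backs; the gripper's body (75 mm by 189 mm) begins 69 mm behind the grasp point.
Start: joints at [-1.172, 0.353, 1.633, -0, 1.155, -0.002], TCP at [0.244, -0.575, 0.303] pointing down, gripper open.
Joint ranges: [-2.63, 2.63], [-0.92, 2.1], [0.06, 2.66], [-1.3, 4.44], [0, 2.69], [-3.02, 3.02]. Speed limits (rad/s): [2.22, 2.22, 2.79, 3.14, 3.14, 3.14].

## Interface

Orientations are given as a unit quaternion [x, y, z, w].
In Python, from workcell import ctrl gives the robot as it stands.
- The arm moves only by the tool arm_command, never from a script. Its arguments are lists of equal length, an entry for each row: "linear": the shift along the tool's x, y, z in units of 50 mm (1.0 is 50 mm), a list of three; "twist": the turn about the tool's z in units of 5 degrees (1.0 is 5 degrees). A call has 1 to 5 rows; each row is the pose to reach, as a shift and turn from the pose commanded when the call began, along the tool's axes at that moment; what a row does not reach only later rows make up. A row lasts 1/10 s, in which the tool goes at most 50 mm and 8.59 degrees, less where a joint would pass 70% of its speed; a pose out of reach is approached as far as the arm can. A call with a gripper value outside its range is refused whole. "jaw" is the closure in counts, from 0 (fully open) to 255 (shut), set as the call begins (left out, the last holds). The fingers move at their own pace and stop on an object; the grip force is fixed at half the most. Time passes only in rows, so rows that repeat a pose let the fingers close. It gives the time, the measured TCP pose, the force, the opening and the grip force at its end, in the units of the state.
- ctrl.get_obs(): the state, without advancing time (a new reading comes with each control period).
- ctrl.grab_frame(name): name is "scene" or "top" or "wrist"; returns the picture (420x560x3 uint8, blue, green, red); there is no depth.
- ctrl.calibration(name): a dict with "camera_matrix" (3x3 intrinsics, pixels), "cam_to_world" (4x4, takes a point from camera to world coordinates); the wrist camera has in their place "hand_eye" (4x4, takes a point from camera to tool coordinates, whose origin is the TCP and whose axes are the flange's). Camera axes: x right, y down, z forward; pixel columns grow to the right and rows downward; lengths in m; the calibration is good to about 2 mm. A picture is of the moment at which its call begins: read the wrist's pose just before it. calibration takes no time and is no camera call.
- ctrl.sign_off(): hands the job in; it is judged then, once.
The state is a dict: "t": time; "joint_positions": joint angles; "qd": joint speeds; "joint_efforts": joint torques, N m; "tool_pos": TCP position; "ee_rot": TCP orientation; "wrist_force": force on the tool from outside, world axes, zero at the start; "wrist_torque": the same for the moment, N m; "width": opening from 0.0 (shut) to 1.0 (fully open); "grip_force": force on a finger pad.
Only numpy, scipy, OpenCV 4.12 (cv2) and the standard library are available. Lean on these libraries where they do the work, as an engineer would, in place of code of your own. Each camera call takes 0.05 s, during which the arm holds its last target. There are 200 camera calls.

## Task

The big square-headed bolt is standing loose in the mouth of the blue threaded boss on the paddle jig. Turn it backward (counter-clockwise seen from above) until you feel it drop into the start of the thread, then turn it forward (clockwise) one full turn, and finish with the gripper still holding the bolt head, still, so that it stays started there. Leave the glue bottle, the mallet and the gouge where they are.

Things in the scene. Friction and masses are not known exactly. Their poses are not given: they have to be found in the camera images.
- screw: steel bolt, upright, coarse right-hand thread. Origin: centre of its square head, about 175 mm above the table at the start. Head 34 x 34 mm (sides square to its own x and y axes), 36 mm tall; a yellow mark on top and side shows its +x side. z is up. It only turns about and slides along its upright axis; it lifts at most 3 to 7 mm. 0.3 to 0.55 kg; stays at the angle where it is left.
- shank (a point): point on the bolt's axis at the underside of the 33 mm collar below its head, 22 mm under the head's centre. Clear height from here to the boss: about 30 mm at the start, 16 mm at the end. Light turning friction, about 0.05 Nm. The bolt sinks by its own weight when let go or straddled loosely; a firm grip carries it, so then follow it down or let go to see.
- screw_turn (a joint): how far the bolt has been turned, rad: 0 at the start, positive = forward (clockwise from above), negative = backward; counts on past full turns. The drop comes after 0.5 to 3.2 rad backward, different each time and not to be seen beforehand.
- screw_depth (a joint): how far the bolt has sunk, m (at 0 the head's centre is 54 mm above the boss's top): at the start it lies on the first turn of thread at 0.001 to 0.004; backward it climbs to 0 and then drops to about 0.008 (less if carried on past the end in a firm grip). Forward from there it sinks 0.008 a turn: about 0.016 after one turn.
- boss_top (a point): centre of the top face of the blue boss, a 52 mm cylinder, 123 mm above the table, on the bolt's axis. It stands on a blue nut plate (190 mm along the jig's y, 50 mm along x, top 87 mm above the table) over a cedar paddle blank on a 180 x 240 mm plywood base, all fixed to the table. Its axes are the jig's, z up
- glue_mid (a point): bystander: white glue bottle with red cap, 60 mm thick, 150 mm tall, upright; this point is half-way up
- mallet_grip (a point): bystander: wooden mallet about 260 mm long lying on the bench; this point is on its handle
- gouge_grip (a point): bystander: carving gouge about 200 mm long lying on the bench; this point is on its wooden handle

How it is judged:
By the outcome, as a careful person would: the job done as asked, in the order asked, and still so for the second after the job is handed in, while the arm keeps its last pose, push and grip.
It also fails if it takes over 72 s, if anything falls off the work surface, if the arm or the gripper's body presses on something with over 40 N, if the wrist force passes 120 N, or if a joint passes its speed limit or range.

## Working session

There is one attempt and no reset: what is moved stays moved. The work goes in short steps, Python scripts to look and compute and a tool call to move; the robot and the scene stay as the last step left them, time stands still between calls to the robot, and variables do not carry over. Pictures are saved under pics/ and viewed, at most 10 in all, crops included, and the job is handed in when it is done.

Besides the shell and the picture viewer there is one more tool, called after ">>>" as name(argument=value, ...), one argument or row to a line, values as JSON. arm_command: Moves the arm, as the interface text tells. Its arguments: {"type":"object","properties":{"linear":{"type":"array","items":{"type":"array","items":{"type":"number"}}},"twist":{"type":"array","items":{"type":"number"}},"jaw":{"type":"number"}},"required":["linear","twist"]}

```bash
mkdir -p pics
python3 - <<'E'
from workcell import ctrl
import cv2,numpy as np
a=ctrl.grab_frame("scene");b=ctrl.grab_frame("top")
cv2.imwrite("pics/s.png",a);cv2.imwrite("pics/t.png",b)
o=ctrl.get_obs();print(o,ctrl.tcp_to_grasp)
for n in("top","scene"):
  c=ctrl.calibration(n);print(np.round(c["camera_matrix"],1).tolist(),np.round(c["cam_to_world"],3).tolist())
print(ctrl.calibration("wrist"))
E
```

```text
{'t': 0.1, 'joint_positions': array([-1.17236894e+00,  3.53558380e-01,  1.63406789e+00,  1.84432973e-05,
        1.15520765e+00, -2.38345192e-03]), 'qd': array([ 0.00037349, -0.00144727, -0.0012643 , -0.00069384, -0.00026778,
        0.00116602]), 'joint_efforts': array([ 1.46369486e-03, -5.94903266e+01, -3.34928977e+01,  6.99255872e-02,
        1.81485142e-02, -5.36401490e-05]), 'tool_pos': array([ 0.24373305, -0.57514181,  0.30204804]), 'ee_rot': array([ 9.79986506e-01,  1.99062961e-01, -1.13827407e-04, -6.10161751e-04]), 'wrist_force': array([-0.34872971, -0.60993207,  0.15072772]), 'wrist_torque': array([0.06137813, 0.00324904, 0.00037145]), 'grip_force': 0.0, 'width': 0.9992601360751111} 0.0694
[[461.6, 0.0, 275.0], [0.0, 461.6, 214.4], [0.0, 0.0, 1.0]] [[-0.006, -0.99, 0.138, 0.416], [-1.0, 0.006, -0.0, 0.1], [-0.0, -0.138, -0.99, 1.328], [0.0, 0.0, 0.0, 1.0]]
[[502.0, 0.0, 279.1], [0.0, 502.0, 201.4], [0.0, 0.0, 1.0]] [[0.635, 0.575, -0.516, 1.149], [0.773, -0.472, 0.424, -0.37], [-0.0, -0.668, -0.744, 0.936], [0.0, 0.0, 0.0, 1.0]]
{'camera_matrix': array([[346.12915394,   0.        , 272.39050346],
       [  0.        , 346.12915394, 215.55315184],
       [  0.        ,   0.        ,   1.        ]]), 'hand_eye': array([[ 6.53069513e-04, -9.71988111e-01, -2.35029115e-01,
         6.61161357e-02],
       [ 9.99999786e-01,  6.24936863e-04,  1.94180927e-04,
        -9.28704023e-05],
       [-4.18631944e-05, -2.35029192e-01,  9.71988311e-01,
        -8.21190764e-02],
       [ 0.00000000e+00,  0.00000000e+00,  0.00000000e+00,
         1.00000000e+00]])}
```

View pics/t.png

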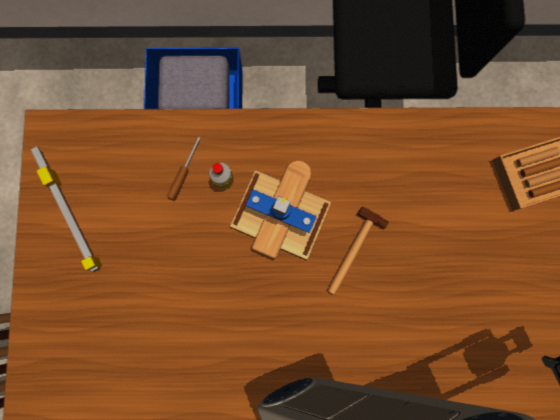

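View pics/s.png

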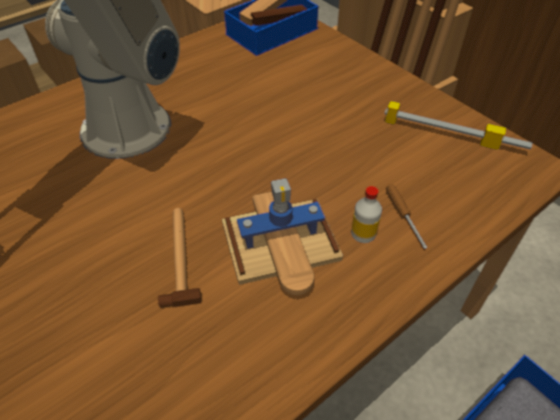

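The top view shows the jig with the bolt head at about (281,205). The glue bottle is at (220,177), the mallet runs (332,290)–(372,217), and the gouge is at (180,180). I'll enlarge the head.

```bash
cat > h.py <<'E'
import cv2,numpy as np
from workcell import ctrl
from scipy.spatial.transform import Rotation as R
def ray(name,uv,z,obs=None):
    c=ctrl.calibration(name);K=c["camera_matrix"]
    if name=="wrist":
        T=np.eye(4);T[:3,:3]=R.from_quat(obs["ee_rot"]).as_matrix();T[:3,3]=obs["tool_pos"];T=T@c["hand_eye"]
    else:T=c["cam_to_world"]
    d=T[:3,:3]@np.linalg.solve(K,[uv[0],uv[1],1]);p=T[:3,3]
    return p+d*(z-p[2])/d[2]
E
python3 - <<'E'
from h import *
a=cv2.imread("pics/t.png")[160:265,210:350];cv2.imwrite("pics/t2.png",cv2.resize(a,None,fx=5,fy=5,interpolation=cv2.INTER_CUBIC))
print(ray("top",(281,205),.193), ray("top",(220,170),.15))
E
```

```text
[0.59690753 0.08396938 0.193     ] [0.69735172 0.24191447 0.15      ]
```

View pics/t2.png

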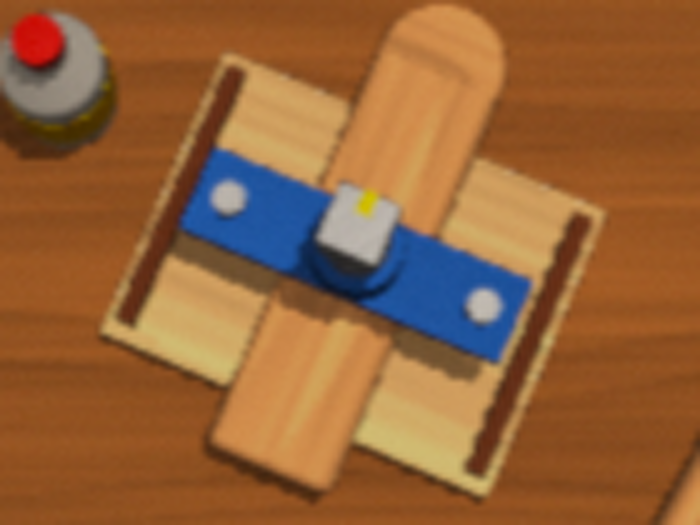

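The head's top centre is at about (359,220) in the crop, which puts it near (0.597, 0.083). The yellow mark points up and slightly right, so bolt yaw is about -24°. I'll approach at the present height.

>>> arm_command(
  linear=[
    [11.65,-9.38,0],
    [11.65,-9.38,0],
    [11.65,-9.38,0],
    [11.65,-9.38,0],
    [11.65,-9.38,0],
  ],
  twist=[0,0,0,0,0],
  jaw=0,
)

```text
t: 0.6
tool_pos: [0.3623, -0.3533, 0.3025]
ee_rot: [0.98, 0.199, -0.0, -0.0]
wrist_force: [0.7, 0.3, 0.3]
width: 0.997
grip_force: 0.0
```

>>> arm_command(
  linear=[
    [7.73,-6.22,0],
    [7.73,-6.22,0],
    [7.73,-6.22,0],
    [7.73,-6.22,0],
    [7.73,-6.22,0],
  ],
  twist=[0,0,0,0,0],
)

```text
t: 1.1
tool_pos: [0.4806, -0.1328, 0.3027]
ee_rot: [0.98, 0.199, 0.0, 0.0]
wrist_force: [0.1, -1.5, 0.5]
width: 0.995
grip_force: 0.0
```

>>> arm_command(
  linear=[
    [3.83,-3.08,0],
    [3.83,-3.08,0],
    [3.83,-3.08,0],
    [3.83,-3.08,0],
    [3.83,-3.08,0],
  ],
  twist=[8.5,8.5,8.5,8.5,8.5],
)

```text
t: 1.6
tool_pos: [0.5917, 0.0737, 0.3025]
ee_rot: [0.988, -0.154, -0.0, 0.0]
wrist_force: [0.5, 0.2, 0.4]
width: 0.999
grip_force: 0.0
```

>>> arm_command(
  linear=[
    [0,0,0],
    [0,0,0],
  ],
  twist=[0.9,0.9],
)

```text
t: 1.8
tool_pos: [0.5913, 0.0731, 0.302]
ee_rot: [0.982, -0.189, -0.001, 0.0]
wrist_force: [-0.8, 0.2, 0.4]
width: 0.999
grip_force: 0.0
```

Run:
```python
from h import *
o=ctrl.get_obs();a=ctrl.grab_frame("wrist");cv2.imwrite("pics/w.png",a)
print(o["tool_pos"],o["joint_positions"],o["ee_rot"],o["t"])
```

```text
[0.59125279 0.07310038 0.3019728 ] [ 1.20531905e-01  3.09087601e-01  1.69801454e+00 -9.09192128e-05
  1.13570346e+00  2.07224740e+00] [ 9.81920785e-01 -1.89291315e-01 -5.64771319e-04  2.24818505e-04] 1.8
```

View pics/w.png

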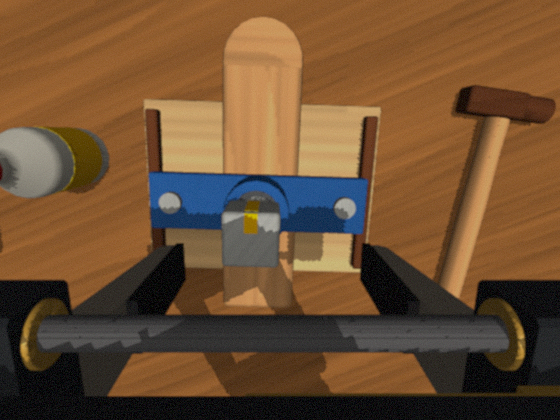

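Run:
```python
from h import *
a=cv2.imread("pics/w.png")[180:280,200:310];cv2.imwrite("pics/w2.png",cv2.resize(a,None,fx=6,fy=6,interpolation=cv2.INTER_CUBIC))
```

```text
(no output)
```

View pics/w2.png

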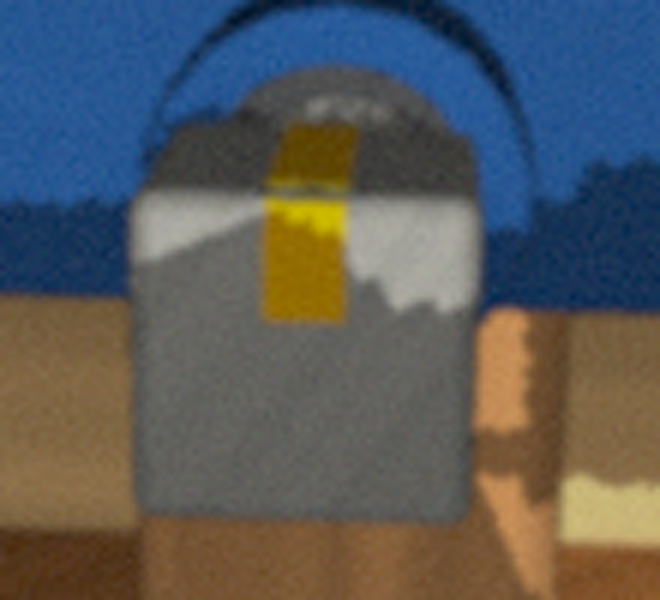

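The top face corners are at wrist pixels (221.7,211.7), (280.3,211.7), (278.7,266.7) and (222.3,266.7).

Run:
```python
from h import *
o=dict(tool_pos=np.array([0.59125279,0.07310038,0.3019728]),ee_rot=[9.81920785e-01,-1.89291315e-01,-5.64771319e-04,2.24818505e-04])
P=np.array([ray("wrist",p,.193,o) for p in [(221.7,211.7),(280.3,211.7),(278.7,266.7),(222.3,266.7)]])
c=P.mean(0);print(P,c)
L=R.from_quat(o["ee_rot"]).inv().apply(P-o["tool_pos"]);print(L*1e3,L.mean(0)/.05)
```

```text
[[0.62230397 0.09187565 0.193     ]
 [0.60998393 0.06105538 0.193     ]
 [0.57938746 0.07410591 0.193     ]
 [0.59172118 0.10495688 0.193     ]] [0.60084914 0.08299846 0.193     ]
[[ 21.95805997 -29.04410249 108.93136205]
 [ 21.97799259   4.1473399  108.95309269]
 [-11.27722639   3.40590688 108.98666049]
 [-11.2958753  -29.81911775 108.96490653]] [ 0.10681475 -0.25654987  2.17918011]
```

>>> arm_command(
  linear=[
    [0.11,-0.26,0],
    [0.11,-0.26,0.4],
    [0.11,-0.26,0.8],
    [0.11,-0.26,1.14],
    [0.11,-0.26,1.14],
  ],
  twist=[0,0,0,0,0],
)

```text
t: 2.35
tool_pos: [0.6002, 0.0812, 0.2436]
ee_rot: [0.982, -0.19, -0.002, 0.001]
wrist_force: [-1.3, -0.3, 0.7]
width: 1.0
grip_force: 0.0
```

>>> arm_command(
  linear=[
    [0,0,0],
    [0,0,0],
    [0,0,0],
    [0,0,0],
    [0,0,0],
  ],
  twist=[0,0,0,0,0],
  jaw=255,
)

```text
t: 2.85
tool_pos: [0.6013, 0.0819, 0.2462]
ee_rot: [0.982, -0.19, 0.0, -0.0]
wrist_force: [-0.3, 1.0, -0.6]
width: 0.588
grip_force: 0.0
```

Run:
```python
from h import *
o=ctrl.get_obs();print(o["wrist_force"],o["wrist_torque"],o["tool_pos"],o["width"],o["grip_force"],o["joint_positions"][5])
```

```text
[-0.3024842   0.99066186 -0.63975842] [ 0.07385741  0.04211259 -0.04072267] [0.60133846 0.08187267 0.24620358] 0.5884126878807298 0.0 2.0856870859682854
```

>>> arm_command(
  linear=[
    [0,0,0],
    [0,0,0],
    [0,0,0],
    [0,0,0],
    [0,0,0],
  ],
  twist=[0,0,0,0,0],
)

```text
t: 3.35
tool_pos: [0.6014, 0.0828, 0.2458]
ee_rot: [0.982, -0.19, 0.0, -0.001]
wrist_force: [-0.3, 4.9, -1.0]
width: 0.367
grip_force: 29.9
```

>>> arm_command(
  linear=[
    [0,0,0],
    [0,0,0],
  ],
  twist=[-1.5,-3],
)

```text
t: 3.55
tool_pos: [0.6015, 0.083, 0.246]
ee_rot: [0.998, -0.058, 0.0, -0.001]
wrist_force: [0.3, 7.7, 1.4]
width: 0.367
grip_force: 29.9
```

Run:
```python
from h import *
o=ctrl.get_obs();print(o["wrist_force"],o["wrist_torque"],o["tool_pos"],o["width"],o["grip_force"],o["joint_positions"][5])
```

```text
[0.27471776 7.66340349 1.36639711] [ 1.02138959 -0.02267123 -0.13384289] [0.60146705 0.08301641 0.24598904] 0.3670565092520859 29.884383380413055 1.818945544682504
```

>>> arm_command(
  linear=[
    [0,0,0],
    [0,0,0],
  ],
  twist=[-1.5,-3],
)

```text
t: 3.75
tool_pos: [0.6015, 0.0834, 0.2462]
ee_rot: [0.997, 0.073, 0.001, -0.001]
wrist_force: [-1.3, 10.0, 3.1]
width: 0.37
grip_force: 29.9
```

>>> arm_command(
  linear=[
    [0,0,0],
    [0,0,0],
  ],
  twist=[-1.0,-2],
)

```text
t: 3.95
tool_pos: [0.6014, 0.0836, 0.2464]
ee_rot: [0.987, 0.159, 0.001, -0.001]
wrist_force: [-1.5, 9.6, 4.8]
width: 0.368
grip_force: 29.9
```

>>> arm_command(
  linear=[
    [0,0,0],
    [0,0,0],
  ],
  twist=[-1.0,-2],
)

```text
t: 4.15
tool_pos: [0.6014, 0.0837, 0.2465]
ee_rot: [0.97, 0.244, 0.001, -0.002]
wrist_force: [-2.6, 11.7, 5.9]
width: 0.37
grip_force: 29.9
```

>>> arm_command(
  linear=[
    [0,0,0],
    [0,0,0],
  ],
  twist=[-1.0,-2],
)

```text
t: 4.35
tool_pos: [0.6013, 0.084, 0.2467]
ee_rot: [0.945, 0.328, 0.001, -0.002]
wrist_force: [-4.2, 12.8, 2.9]
width: 0.37
grip_force: 29.9
```

>>> arm_command(
  linear=[
    [0,0,0],
    [0,0,0],
  ],
  twist=[-0.5,-1],
)

```text
t: 4.55
tool_pos: [0.6012, 0.0841, 0.2467]
ee_rot: [0.93, 0.368, 0.001, -0.002]
wrist_force: [-4.3, 12.8, 8.0]
width: 0.367
grip_force: 29.9
```

Still climbing.

>>> arm_command(
  linear=[
    [0,0,0],
    [0,0,0],
  ],
  twist=[-1,-2],
)

```text
t: 4.75
tool_pos: [0.6011, 0.0842, 0.2469]
ee_rot: [0.894, 0.448, 0.001, -0.002]
wrist_force: [-6.2, 13.6, 9.5]
width: 0.369
grip_force: 30.0
```

>>> arm_command(
  linear=[
    [0,0,0],
    [0,0,0],
  ],
  twist=[-1,-2],
)

```text
t: 4.95
tool_pos: [0.6009, 0.0843, 0.2469]
ee_rot: [0.851, 0.524, 0.001, -0.002]
wrist_force: [-7.6, 13.0, 10.6]
width: 0.37
grip_force: 30.0
```

>>> arm_command(
  linear=[
    [0,0,0],
    [0,0,0],
  ],
  twist=[-1,-2],
)

```text
t: 5.15
tool_pos: [0.6008, 0.0844, 0.2471]
ee_rot: [0.803, 0.597, 0.001, -0.002]
wrist_force: [-9.2, 13.7, 13.2]
width: 0.37
grip_force: 30.0
```

>>> arm_command(
  linear=[
    [0,0,0],
    [0,0,0],
  ],
  twist=[-1,-2],
)

```text
t: 5.35
tool_pos: [0.6006, 0.0844, 0.2472]
ee_rot: [0.747, 0.664, 0.001, -0.002]
wrist_force: [-10.6, 13.6, 15.3]
width: 0.368
grip_force: 30.1
```

>>> arm_command(
  linear=[
    [0,0,0],
    [0,0,0],
  ],
  twist=[-1,-2],
)

```text
t: 5.55
tool_pos: [0.6002, 0.0843, 0.2472]
ee_rot: [0.687, 0.727, 0.001, -0.002]
wrist_force: [-7.6, 13.1, 14.9]
width: 0.367
grip_force: 30.0
```

>>> arm_command(
  linear=[
    [0,0,0],
    [0,0,0],
  ],
  twist=[-1,-2],
)

```text
t: 5.75
tool_pos: [0.5999, 0.0843, 0.2456]
ee_rot: [0.621, 0.784, 0.001, -0.002]
wrist_force: [-3.6, 13.7, -3.1]
width: 0.367
grip_force: 30.0
```

The support vanished between 115° and 125° of back turn: fz went from +15 to -3. I'll release so the bolt drops, then look.

>>> arm_command(
  linear=[
    [0,0,0],
    [0,0,0],
    [0.03,-0.015,0],
    [0.03,-0.015,0],
    [0.03,-0.015,0],
  ],
  twist=[0,0,0,0,0],
  jaw=70,
)

```text
t: 6.25
tool_pos: [0.6001, 0.083, 0.2457]
ee_rot: [0.622, 0.783, -0.0, 0.0]
wrist_force: [0.3, -0.2, -0.6]
width: 0.724
grip_force: 0.0
```

Run:
```python
from h import *
o=ctrl.get_obs();a=ctrl.grab_frame("wrist");cv2.imwrite("pics/w3.png",a)
print(o["tool_pos"],o["joint_positions"],o["ee_rot"],o["t"],o["wrist_force"],o["wrist_torque"],o["width"])
```

```text
[0.60013374 0.08296727 0.24568215] [ 1.34955406e-01  3.82097114e-01  1.72828746e+00 -1.40882909e-04
  1.03120700e+00 -9.32058541e-02] [ 6.21989819e-01  7.83025326e-01 -4.14423517e-05  4.39884739e-05] 6.25 [ 0.28870921 -0.24734127 -0.55138873] [ 0.00180918 -0.19216098  0.03011671] 0.7236260820501099
```

View pics/w3.png

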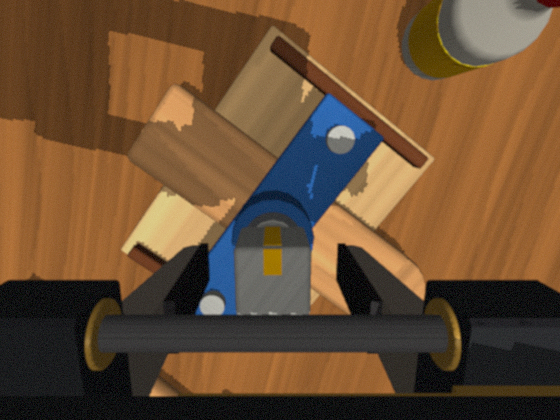

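The fingers are open and the head is between them, with its top front edge near row 246 and columns 236–310. A closer crop gives the height.

Run:
```python
from h import *
a=cv2.imread("pics/w3.png")[205:325,210:340];cv2.imwrite("pics/w4.png",cv2.resize(a,None,fx=5,fy=5,interpolation=cv2.INTER_CUBIC))
o=ctrl.get_obs();c=ctrl.calibration("wrist");H=np.linalg.inv(c["hand_eye"])
for d in (0,.004,.008):   # expected top-edge corners in pixels for each depth
  for y in(-.017,.017):
    p=H@[.017,y,o["tool_pos"][2]-(.123+.054+.018-d),1];q=c["camera_matrix"]@(p[:3]/p[2]);print(d,q[:2].round(1))
```

```text
0 [229.5 255.6]
0 [313.2 255.7]
0.004 [230.7 252.3]
0.004 [312.1 252.3]
0.008 [231.8 249.1]
0.008 [311.1 249.2]
```

View pics/w4.png

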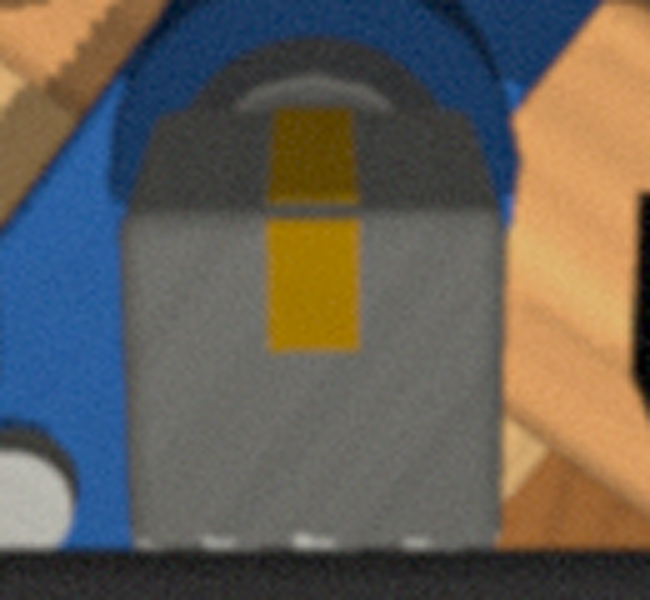

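The top edge is at row 247.4, which matches a depth of about 8 mm, so the bolt has dropped. Next I'll back the open fingers round 90°, lower them 7 mm and regrip.

>>> arm_command(
  linear=[
    [0,0,0.05],
    [0,0,0.1],
    [0,0,0.14],
    [0,0,0.14],
    [0,0,0.14],
  ],
  twist=[-1.7,-3.4,-5.1,-6.8,-8.5],
)

```text
t: 6.8
tool_pos: [0.6001, 0.083, 0.2386]
ee_rot: [0.293, 0.956, -0.0, -0.0]
wrist_force: [-0.6, -0.2, 0.3]
width: 0.727
grip_force: 0.0
```

>>> arm_command(
  linear=[
    [0,0,0],
    [0,0,0],
    [0,0,0],
    [0,0,0],
    [0,0,0],
  ],
  twist=[-1.7,-3.4,-5.1,-6.8,-8.5],
)

```text
t: 7.3
tool_pos: [0.6001, 0.083, 0.2387]
ee_rot: [-0.074, 0.997, -0.0, 0.0]
wrist_force: [-0.3, 0.2, -0.9]
width: 0.723
grip_force: 0.0
```

>>> arm_command(
  linear=[
    [0,0,0],
    [0,0,0],
    [0,0,0],
  ],
  twist=[-1,-1,-1],
)

```text
t: 7.6
tool_pos: [0.6001, 0.0831, 0.2387]
ee_rot: [-0.113, 0.994, 0.0, -0.0]
wrist_force: [-0.6, 0.3, 0.5]
width: 0.723
grip_force: 0.0
```

>>> arm_command(
  linear=[
    [0,0,0],
    [0,0,0],
    [0,0,0],
    [0,0,0],
    [0,0,0],
  ],
  twist=[0,0,0,0,0],
  jaw=255,
)

```text
t: 8.1
tool_pos: [0.6001, 0.0835, 0.2387]
ee_rot: [-0.114, 0.993, 0.0, 0.0]
wrist_force: [-0.6, 3.1, 0.2]
width: 0.367
grip_force: 30.0
```

>>> arm_command(
  linear=[
    [0,0,0],
    [0,0,0],
    [0,0,0],
  ],
  twist=[0,0,0],
)

```text
t: 8.4
tool_pos: [0.6, 0.0835, 0.2387]
ee_rot: [-0.114, 0.993, 0.0, -0.0]
wrist_force: [-0.2, 4.2, -0.2]
width: 0.367
grip_force: 30.0
```

>>> arm_command(
  linear=[
    [0,0,0.004],
    [0,0,0.008],
    [0,0,0.011],
    [0,0,0.015],
    [0,0,0.019],
  ],
  twist=[1.7,3.4,5.1,6.8,8.5],
)

```text
t: 8.9
tool_pos: [0.6, 0.0835, 0.2378]
ee_rot: [0.257, 0.967, 0.0, -0.0]
wrist_force: [-0.5, 3.9, -0.3]
width: 0.367
grip_force: 30.0
```

>>> arm_command(
  linear=[
    [0,0,0.004],
    [0,0,0.008],
    [0,0,0.011],
    [0,0,0.015],
    [0,0,0.019],
  ],
  twist=[1.7,3.4,5.1,6.8,8.5],
)

```text
t: 9.4
tool_pos: [0.6001, 0.0834, 0.2369]
ee_rot: [0.589, 0.808, 0.0, -0.0]
wrist_force: [-1.5, 4.5, 1.0]
width: 0.365
grip_force: 30.0
```

Forces are small, so I'll continue.

>>> arm_command(
  linear=[
    [0,0,0.004],
    [0,0,0.008],
    [0,0,0.011],
    [0,0,0.015],
    [0,0,0.019],
  ],
  twist=[1.7,3.4,5.1,6.8,8.5],
)

```text
t: 9.9
tool_pos: [0.6, 0.0834, 0.2359]
ee_rot: [0.842, 0.539, 0.0, -0.0]
wrist_force: [-1.0, 4.2, 1.0]
width: 0.368
grip_force: 30.0
```

>>> arm_command(
  linear=[
    [0,0,0.004],
    [0,0,0.008],
    [0,0,0.011],
    [0,0,0.015],
    [0,0,0.019],
  ],
  twist=[1.7,3.4,5.1,6.8,8.5],
)

```text
t: 10.4
tool_pos: [0.6, 0.0835, 0.2349]
ee_rot: [0.98, 0.197, -0.0, -0.0]
wrist_force: [-0.8, 4.5, 0.8]
width: 0.364
grip_force: 30.0
```

>>> arm_command(
  linear=[
    [0,0,0.004],
    [0,0,0.004],
    [0,0,0.004],
  ],
  twist=[1.5,2,2],
)

```text
t: 10.7
tool_pos: [0.6, 0.0835, 0.2347]
ee_rot: [0.994, 0.114, -0.0, -0.0]
wrist_force: [-0.5, 5.3, 2.0]
width: 0.367
grip_force: 30.0
```

Run:
```python
from h import *
o=ctrl.get_obs();print(o["wrist_force"],o["wrist_torque"],o["tool_pos"],o["ee_rot"],o["joint_positions"][5])
```

```text
[-0.53755724  5.26814961  1.95821993] [ 0.82496318  0.19877134 -0.04367406] [0.59997881 0.08345307 0.23473174] [ 9.93517163e-01  1.13681889e-01 -1.02426864e-04 -2.53291433e-04] 1.4781207237288163
```

The bolt is half a turn forward. Now I'll release, go back 180° and regrip.

>>> arm_command(
  linear=[
    [0,0,0],
    [0,0,0],
    [0,0,0],
    [0,0,0],
    [0,0,0],
  ],
  twist=[0,0,0,0,0],
  jaw=70,
)

```text
t: 11.2
tool_pos: [0.6001, 0.0829, 0.2347]
ee_rot: [0.993, 0.114, -0.0, 0.0]
wrist_force: [0.3, -0.2, 0.8]
width: 0.728
grip_force: 0.0
```

>>> arm_command(
  linear=[
    [0,0,0],
    [0,0,0],
    [0,0,0],
    [0,0,0],
    [0,0,0],
  ],
  twist=[-1.7,-3.4,-5.1,-6.8,-8.5],
)

```text
t: 11.7
tool_pos: [0.6001, 0.083, 0.2347]
ee_rot: [0.883, 0.469, -0.0, 0.0]
wrist_force: [-1.0, 0.4, -0.4]
width: 0.727
grip_force: 0.0
```

>>> arm_command(
  linear=[
    [0,0,0],
    [0,0,0],
    [0,0,0],
    [0,0,0],
    [0,0,0],
  ],
  twist=[-1.7,-3.4,-5.1,-6.8,-8.5],
)

```text
t: 12.2
tool_pos: [0.6001, 0.0831, 0.2347]
ee_rot: [0.653, 0.757, -0.0, 0.0]
wrist_force: [-0.3, 0.4, 1.1]
width: 0.729
grip_force: 0.0
```

>>> arm_command(
  linear=[
    [0,0,0],
    [0,0,0],
    [0,0,0],
    [0,0,0],
    [0,0,0],
  ],
  twist=[-1.7,-3.4,-5.1,-6.8,-8.5],
)

```text
t: 12.7
tool_pos: [0.6001, 0.083, 0.2347]
ee_rot: [0.334, 0.943, -0.0, 0.0]
wrist_force: [-0.3, -0.9, -0.4]
width: 0.726
grip_force: 0.0
```

>>> arm_command(
  linear=[
    [0,0,0],
    [0,0,0],
    [0,0,0],
    [0,0,0],
    [0,0,0],
  ],
  twist=[-1.7,-3.4,-5.1,-6.8,-8.5],
)

```text
t: 13.2
tool_pos: [0.6001, 0.0831, 0.2347]
ee_rot: [-0.03, 1.0, -0.0, 0.0]
wrist_force: [0.5, -0.3, -0.0]
width: 0.726
grip_force: 0.0
```

>>> arm_command(
  linear=[
    [0,0,0],
    [0,0,0],
    [0,0,0],
    [0,0,0],
  ],
  twist=[-1.5,-2,-2,-2],
)

```text
t: 13.6
tool_pos: [0.6001, 0.0831, 0.2347]
ee_rot: [-0.113, 0.994, -0.0, -0.0]
wrist_force: [-0.9, 0.3, 0.1]
width: 0.73
grip_force: 0.0
```

Run:
```python
from h import *
o=ctrl.get_obs();a=ctrl.grab_frame("wrist");cv2.imwrite("pics/w5.png",a[180:330,170:380].repeat(3,0).repeat(3,1))
print(o["tool_pos"],o["ee_rot"],o["joint_positions"][5])
c=ctrl.calibration("wrist");H=np.linalg.inv(c["hand_eye"])
for d in (.008,.012):
    p=H@[.017,.017,o["tool_pos"][2]-(.195-d),1];q=c["camera_matrix"]@(p[:3]/p[2]);print(d,q[:2].round(1))
```

```text
[0.60011238 0.08310144 0.23468969] [-1.13320291e-01  9.93558509e-01 -1.41448166e-05 -2.90041681e-06] -1.6627690320072057
0.008 [314.7 257. ]
0.012 [313.5 253.6]
```

View pics/w5.png

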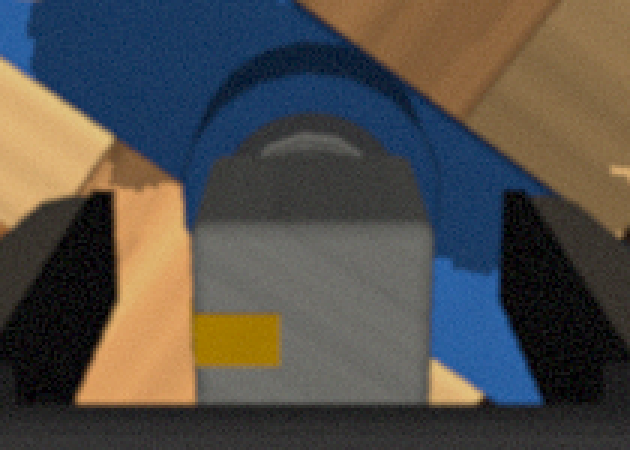

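The top edge is at row 254, so depth is about 12 mm. The mark points to -77° yaw, as expected after half a turn. I'll regrip and turn the rest.

>>> arm_command(
  linear=[
    [0,0,0],
    [0,0,0],
    [0,0,0],
    [0,0,0],
    [0,0,0],
  ],
  twist=[0,0,0,0,0],
  jaw=255,
)

```text
t: 14.15
tool_pos: [0.6, 0.0835, 0.2347]
ee_rot: [-0.114, 0.993, 0.0, -0.0]
wrist_force: [0.2, 3.6, 0.1]
width: 0.369
grip_force: 30.0
```

>>> arm_command(
  linear=[
    [0,0,0],
    [0,0,0],
    [0,0,0],
  ],
  twist=[0,0,0],
)

```text
t: 14.45
tool_pos: [0.6, 0.0835, 0.2347]
ee_rot: [-0.114, 0.993, 0.0, -0.0]
wrist_force: [-1.2, 5.9, -0.0]
width: 0.372
grip_force: 30.0
```

>>> arm_command(
  linear=[
    [0,0,0.004],
    [0,0,0.008],
    [0,0,0.011],
    [0,0,0.015],
    [0,0,0.019],
  ],
  twist=[1.7,3.4,5.1,6.8,8.5],
)

```text
t: 14.95
tool_pos: [0.6, 0.0835, 0.2338]
ee_rot: [0.257, 0.967, 0.0, -0.0]
wrist_force: [-1.7, 5.1, 1.1]
width: 0.366
grip_force: 30.0
```

>>> arm_command(
  linear=[
    [0,0,0.004],
    [0,0,0.008],
    [0,0,0.011],
    [0,0,0.015],
    [0,0,0.019],
  ],
  twist=[1.7,3.4,5.1,6.8,8.5],
)

```text
t: 15.45
tool_pos: [0.6, 0.0834, 0.2328]
ee_rot: [0.589, 0.808, 0.0, -0.0]
wrist_force: [-0.8, 4.6, 1.5]
width: 0.369
grip_force: 30.0
```

>>> arm_command(
  linear=[
    [0,0,0.004],
    [0,0,0.008],
    [0,0,0.011],
    [0,0,0.015],
    [0,0,0.019],
  ],
  twist=[1.7,3.4,5.1,6.8,8.5],
)

```text
t: 15.95
tool_pos: [0.6, 0.0834, 0.2319]
ee_rot: [0.842, 0.539, 0.0, -0.0]
wrist_force: [-1.6, 4.0, 1.0]
width: 0.37
grip_force: 30.0
```

>>> arm_command(
  linear=[
    [0,0,0.004],
    [0,0,0.008],
    [0,0,0.011],
    [0,0,0.015],
    [0,0,0.019],
  ],
  twist=[1.7,3.4,5.1,6.8,8.5],
)

```text
t: 16.45
tool_pos: [0.6, 0.0834, 0.2309]
ee_rot: [0.98, 0.197, -0.0, -0.0]
wrist_force: [-1.6, 4.3, 1.3]
width: 0.366
grip_force: 30.0
```

>>> arm_command(
  linear=[
    [0,0,0.004],
    [0,0,0.006],
    [0,0,0.006],
    [0,0,0.006],
    [0,0,0.006],
  ],
  twist=[1.5,2.8,2.8,2.8,2.8],
)

```text
t: 16.95
tool_pos: [0.6, 0.0834, 0.2306]
ee_rot: [0.997, 0.081, -0.0, -0.0]
wrist_force: [-1.1, 5.2, 0.8]
width: 0.368
grip_force: 30.0
```

Run:
```python
from h import *
o=ctrl.get_obs();a=ctrl.grab_frame("wrist");cv2.imwrite("pics/w6.png",a[180:330,170:380].repeat(3,0).repeat(3,1))
print(o["tool_pos"],o["ee_rot"],o["wrist_force"],o["grip_force"],o["qd"],o["t"])
c=ctrl.calibration("wrist");H=np.linalg.inv(c["hand_eye"])
for d in (.012,.016):
    p=H@[.017,.017,o["tool_pos"][2]-(.195-d),1];q=c["camera_matrix"]@(p[:3]/p[2]);print(d,q[:2].round(1))
```

```text
[0.60001628 0.08343669 0.23059925] [ 9.96738613e-01  8.06972807e-02 -4.01602395e-05 -2.90652432e-04] [-1.14450597  5.23896642  0.77815619] 30.000845789909363 [ 2.26000126e-03  2.61387512e-04 -7.12508352e-05 -1.28715347e-04
 -5.24607087e-04  8.04273657e-04] 16.95
0.012 [315.5 258.9]
0.016 [314.3 255.4]
```

View pics/w6.png

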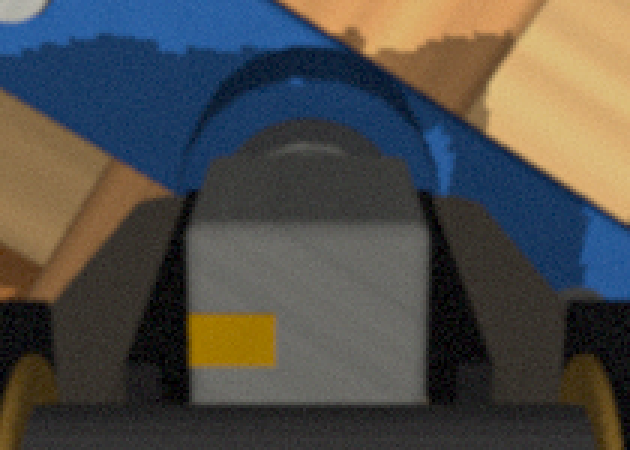

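The edge is at row 254, so depth is about 16 mm. The bolt has turned 364° forward and is held firmly and still. Handing in.

```bash
python3 -c "
from workcell import ctrl
print(ctrl.sign_off())"
```

```text
the job is handed in; nothing more can be done
None
```

I turned the bolt back about 120° until it dropped into the thread, then forward about one full turn (364°) to roughly 16 mm depth; I handed it in at 17 s with the gripper still holding the head, and the glue bottle, mallet and gouge untouched.

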